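# Cold-chain check of a freezer box with a hand-held contact probe

### The job

Push the freezer box along the rollers, without lifting it off them, into the blue bay until it rests against the end stop. Then take the orange contact probe out of its stand and, holding it upright, rest its spring-loaded tip gently on the red-and-white spot on the box lid so that the tip is pressed about half way in; finish while still holding it there, and leave the other things on the bench where they are.

Things in the scene. Friction and masses are not known exactly. Their poses are not given: they have to be found in the camera images.
- track: Level roller track 360 x 122 mm, free rollers, fixed. Origin: centre of its underside; y runs along it to the bay, z up. Roller tops 40 mm up; rails 12 mm above those, 106 mm apart. Bay: the last 150 mm towards +y, blue cheeks 101 mm apart, 24 mm above the roller tops; end stop 78 mm high, its buffer faces at y = +169.5 mm. -y end open. Rolling the box takes about 1 N; it stays where left.
- bay_seat (a point): Where the origin of the freezer box (the centre of its underside) lies when the box rests against the end stop in the bay: on the track's centre line, at roller-top height. Its y axis points along the track towards the end stop.
- cold_box: Pale grey card freezer box, lid on, lying on the rollers: 94 mm (x, across the track) by 132 mm (y, along it) by 50 mm high, about 0.4 kg, solid. Origin at the centre of its underside, +y towards the bay. Too wide to grasp; push it on its rear (-y) face.
- spot (a point): Centre of the marked spot on top of the freezer box: a red disc 22 mm across with a white ring, level with the lid, 16 mm to -x and 22 mm to -y of the box's middle, 50 mm above its underside.
- probe_stand: White block 46 x 46 mm, 64 mm high above the worktop, on a dark 70 x 70 mm foot plate 10 mm thick, fixed. A 19 mm round hole opens in its top, in which the probe's nose hangs free. Origin at the centre of its underside.
- probe: Contact probe, 0.13 kg, upright in its stand; lift it 50 mm to clear. Origin on its axis, at the underside of the black collar (32 mm across, 6 thick) that sits on the stand; z up. Orange square handle 24 x 24 mm, faces square to x and y, 6 to 96 mm above the origin. Below: steel nose 16 mm across, 30 long, then the spring tip, its flat end (11 mm across) 45 mm below the origin when free.
- probe_point (a point): Centre of the flat end face of the probe's spring tip, which touches the spot.
- probe_tip (a joint): How far the spring tip is pushed into the probe (m): 0 free, 0.014 fully in; about 0.007 is half way. The spring pushes back with about 0.4 N per mm, so half way is about 2.8 N.
- lab_timer: Bystander: small lime and white bench timer, 53 x 66 x 63 mm. Leave it where it is.
- bottle_te: Bystander: brown bottle with white cap, 50 mm across, 105 mm high. Leave it where it is.
- marker_black: Bystander: black marker pen lying on the worktop, 147 mm long. Leave it where it is.
Things that resemble listed ones, but are neither listed nor needed, are in the scene too. There is more than one size of the cold_box; the one meant has the size given above.

How it is judged:
On the way, in this order (a step that is already met when the one before it is completed fails the run):
1. the box rests against the end stop in the bay, with the probe still in its stand (y of cold_box in the frame of bay_seat above -0.005 m and horizontal distance between cold_box and bay_seat below 0.008 m and angle between the y axis of cold_box and the y axis of track, either way round below 0.05 rad and z of probe in the frame of probe_stand below 0.075 m), for 0.2 s.
2. the probe is lifted clear of its stand (z of probe in the frame of probe_stand above 0.112 m), for 0.1 s.
3. the probe is held upright with its tip gently on the spot (horizontal distance between probe_point and spot below 0.008 m and angle between probe's own z axis and vertical below 0.12 rad and value of joint probe_tip between 0.003 and 0.011 m and contact force between probe and cold_box between 0.8 and 8 N), for 0.5 s.
At the end, for the whole second after the job is handed in: Box on the rollers in the bay within 5 mm of the end stop, square to 0.05 rad; the fingers hold the probe still and upright (0.12 rad), its tip within 8 mm of the spot centre and pressed in 3 to 11 mm (0.8 to 8 N), leaning on nothing else (all of step 3 and contact force between the fingers and probe above 1 N and contact force between probe and track below 0.2 N and contact force between probe and probe_stand below 0.2 N and linear speed of probe below 0.02 m/s and y of cold_box in the frame of bay_seat above -0.005 m and horizontal distance between cold_box and bay_seat below 0.008 m and z of cold_box in the frame of bay_seat below 0.004 m and angle between the y axis of cold_box and the y axis of track, either way round below 0.05 rad); the arm keeps its last pose, push and grip.
It fails at once if the box is lifted or tipped off the rollers (z of cold_box in the frame of track above 0.052 m or angle between cold_box's own z axis and vertical above 0.15 rad).
It fails at once if the probe is jabbed hard on the box (over 12 N) (contact force between probe and cold_box above 12 N).
It fails at once if a bystander is moved (distance of any of lab_timer, bottle_te, marker_black from where it was at the start of the episode above 0.02 m).
It also fails if it takes over 54 s, if anything falls off the work surface, if the arm or the gripper's body presses on something with over 40 N, if the wrist force passes 120 N, or if a joint passes its speed limit or range.

### The arm

A 6-joint arm with a two-finger parallel gripper is mounted at the origin on a cart in front of the work surface, level with it; the furniture and walls round the work are solid. World frame = base frame: x ahead of the robot, y to its left, z up, the work surface at z = 0. Lengths are in m, angles in rad, forces in N, time in s.
With the tool pointing down it reaches from about 0.35 to 0.85 m from the base axis. Payload 8.1 kg.
Tool frame: the origin (TCP) lies where the fingers leave the gripper's body, on its centre line; the fingertips stand 84 mm ahead of it and the grasp point (between the pads) lies 65 mm ahead of it; z points along the fingers, y is the line along which they close (so a half turn about z gives the same grasp; the last joint's range is limited). The gripper opens to 93 mm and grips with 3 to 60 N. Pads are 15 mm wide; open, the fingers measure 128 mm over their backs; the gripper's body (75 mm by 188 mm) begins 65 mm behind the grasp point.
Start: joints at [-1.366, 0.13, 1.488, -0, 1.523, -0.085], TCP at [0.171, -0.575, 0.303] pointing down, gripper open.
Joint ranges: [-2.96, 2.96], [-0.89, 2.26], [0.02, 2.5], [-1.34, 4.48], [0, 2.73], [-2.66, 2.66]. Speed limits (rad/s): [2.39, 2.39, 2.79, 3.14, 3.14, 3.14].

### API

Orientations are given as a rotation vector (axis times angle).
In Python, from plant import robot gives the robot as it stands.
- The arm moves only by the shell command python3 -m jog 'ROWS' [FORCE]. ROWS is text: rows parted by semicolons, each of 5 numbers parted by spaces: the opening, from 0 (shut) to 1 (fully open), then the shift along the tool's x, y, z in m, then the turn about the tool's z in degrees. A call has 1 to 10 rows; each row shifts and turns the commanded pose from where the row before left it, along the tool's axes as they then stand; what a row does not reach is not made up. A row lasts 1/12 s, in which the tool goes at most 41.7 mm and 7.16 degrees, less where a joint would pass 70% of its speed; a pose out of reach is approached as far as the arm can. A call with a gripper value outside its range is refused whole. The fingers move at their own pace and stop on an object; FORCE is the grip in N (left out, the last holds). Time passes only in rows, so rows that do not move let the fingers close. It gives the time, the measured TCP pose, the force, the opening and the grip force at its end, in the units of the state.
- robot.read_state(): the state, without advancing time (a new reading comes with each control period).
- robot.read_camera(name): name is "scene" or "top" or "wrist"; returns a dict with "color" (400x640x3 uint8, red, green, blue), "intrinsics" (3x3 intrinsics, pixels), "pose" (4x4, takes a point from camera to world coordinates); the wrist camera has in their place "tool_from_camera" (4x4, takes a point from camera to tool coordinates, whose origin is the TCP and whose axes are the flange's). Camera axes: x right, y down, z forward; pixel columns grow to the right and rows downward; lengths in m; the calibration is good to about 2 mm. A picture is of the moment at which its call begins: read the wrist's pose just before it. There is no depth.
- robot.close_job(): hands the job in; it is judged then, once.
The state is a dict: "t": time; "q": joint angles; "dq": joint speeds; "joint_torque": joint torques, N m; "tool_pos": TCP position; "orientation": TCP orientation; "force": force on the tool from outside, world axes, zero at the start; "wrist_torque": the same for the moment, N m; "opening": finger opening in m; "gripper_force": force on a finger pad.
Only numpy, scipy, OpenCV 4.12 (cv2) and the standard library are available. Lean on these libraries where they do the work, as an engineer would, in place of code of your own. Each camera call takes 0.05 s, during which the arm holds its last target. There are 200 camera calls.

## Working session

There is one attempt and no reset: what is moved stays moved. The work goes in short steps, Python scripts to look and compute and a shell command to move; the robot and the scene stay as the last step left them, time stands still between calls to the robot, and variables do not carry over. Pictures are saved under pics/ and viewed, at most 12 in all, crops included, and the job is handed in when it is done.

```bash
mkdir -p pics; python3 - <<'E'
from plant import robot
import cv2,numpy as np
np.set_printoptions(precision=4,suppress=True)
s=robot.read_state();print(s['t'],s['tool_pos'],s['orientation'],s['force'],s['opening'])
for n in('top','scene'):
    d=robot.read_camera(n);cv2.imwrite(f'pics/{n}0.png',d['color'][:,:,::-1]);print(n,d['intrinsics'],d['pose'])
E
```

```text
0.0 [ 0.1714 -0.5746  0.3017] [-3.1069 -0.4533  0.0002] [0.1471 0.4328 0.5434] 0.09300286402111514
top [[468.165    0.     316.5854]
 [  0.     468.165  196.7791]
 [  0.       0.       1.    ]] [[ 0.2989 -0.9034  0.3074 -0.0126]
 [-0.9543 -0.2835  0.095  -0.2663]
 [ 0.0013 -0.3218 -0.9468  1.7777]
 [ 0.      0.      0.      1.    ]]
scene [[492.9721   0.     320.7898]
 [  0.     492.9721 199.1255]
 [  0.       0.       1.    ]] [[ 0.7998 -0.3884  0.4576 -0.1753]
 [-0.6003 -0.5181  0.6093 -1.0265]
 [ 0.0004 -0.762  -0.6475  1.0898]
 [ 0.      0.      0.      1.    ]]
```

View pics/top0.png

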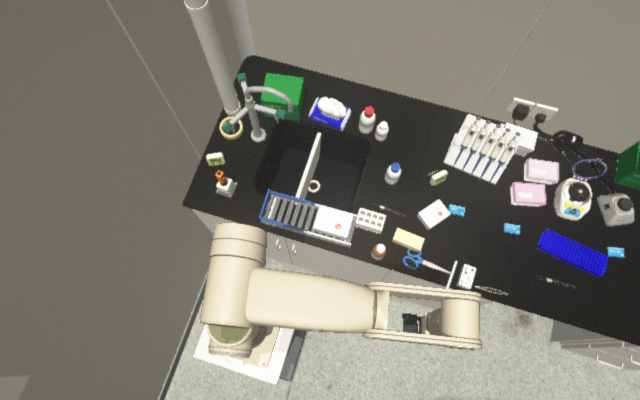

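View pics/scene0.png

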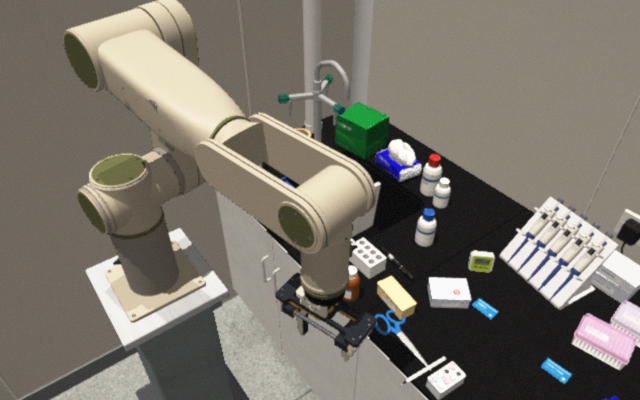

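The top view shows the track at (260–355, 195–240) with its blue bay on the left. The box is at (333,222), the probe and stand at (225,182), the brown bottle at (378,250) and the marker at (388,210). I'll enlarge that area.

```bash
python3 - <<'E'
import cv2
a=cv2.imread('pics/top0.png')[145:265,200:360]
cv2.imwrite('pics/c1.png',cv2.resize(a,None,fx=5,fy=5,interpolation=cv2.INTER_CUBIC))
E
```

```text
(no output)
```

View pics/c1.png

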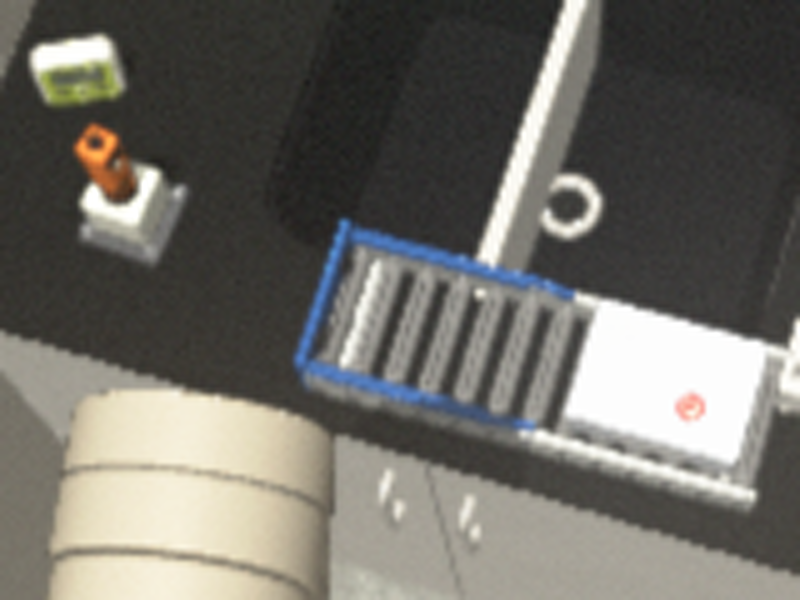

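The crop shows the blue end stop from (345,222) to (300,365) and the lid corners at (600,303), (772,350), (738,465) and (563,425). The spot is at (690,407), the stand top centre is about (125,200), and the probe top is (98,142).

```bash
cat > h.py <<'E'
import numpy as np,cv2
from scipy.spatial.transform import Rotation as R
np.set_printoptions(precision=4,suppress=True)
def ray(K,T,uv,z):
    d=T[:3,:3]@np.linalg.solve(K,[uv[0],uv[1],1.]);o=T[:3,3]
    return o+d*(z-o[2])/d[2]
def wrist(robot):
    s=robot.read_state();d=robot.read_camera('wrist')
    T=np.eye(4);T[:3,:3]=R.from_rotvec(s['orientation']).as_matrix();T[:3,3]=s['tool_pos']
    return s,d['color'],d['intrinsics'],T@d['tool_from_camera']
E
python3 - <<'E'
from h import *
from plant import robot
d=robot.read_camera('top');K,T=d['intrinsics'],d['pose']
f=lambda u,v,z:ray(K,T,((u+.5)/5-.5+200,(v+.5)/5-.5+145),z)
for n,u,v,z in [('es1',345,222,.078),('es2',300,365,.078),('lidA',600,303,.09),('lidB',772,350,.09),('lidC',738,465,.09),('lidD',563,425,.09),('spot',690,407,.09),('railend near',752,497,.052),('railend far',785,345,.052),('cheekend far',573,295,.064),('cheek near',533,428,.064),
 ('ptop',98,142,.160),('standtop',125,200,.064),('sA',97,165,.074),('sB',165,165,.064),('footnear',155,265,.01),('footR',187,185,.01),('footL',82,240,.01)]:print(n,f(u,v,z))
s=robot.read_state();print(R.from_rotvec(s['orientation']).as_matrix())
w=robot.read_camera('wrist');print(w['tool_from_camera'],w['intrinsics'])
E
```

```text
es1 [0.5141 0.0903 0.078 ]
es2 [0.3956 0.0848 0.078 ]
lidA [ 0.5067 -0.1179  0.09  ]
lidB [ 0.51   -0.2523  0.09  ]
lidC [ 0.4171 -0.2526  0.09  ]
lidD [ 0.4075 -0.1199  0.09  ]
spot [ 0.449  -0.2061  0.09  ]
railend near [ 0.4062 -0.2693  0.052 ]
railend far [ 0.5286 -0.2604  0.052 ]
cheekend far [ 0.5146 -0.0939  0.064 ]
cheek near [ 0.4049 -0.0968  0.064 ]
ptop [0.4934 0.2689 0.16  ]
standtop [0.4843 0.2629 0.064 ]
sA [0.5021 0.2911 0.074 ]
sB [0.521  0.2435 0.064 ]
footnear [0.4555 0.2369 0.01  ]
footR [0.527  0.2365 0.01  ]
footL [0.4578 0.3001 0.01  ]
[[ 0.9583  0.2857 -0.0003]
 [ 0.2857 -0.9583  0.0014]
 [ 0.0001 -0.0014 -1.    ]]
[[-0.0004 -0.9715 -0.2369  0.065 ]
 [ 1.     -0.0004 -0.      0.0002]
 [-0.0001 -0.2369  0.9715 -0.0825]
 [ 0.      0.      0.      1.    ]] [[346.285    0.     318.3678]
 [  0.     346.285  202.0301]
 [  0.       0.       1.    ]]
```

```bash
python3 -m jog '0 .0356 -.0181 0 0;0 .0356 -.0181 0 0;0 .0356 -.0181 0 0;0 .0356 -.0181 0 0;0 .0356 -.0181 0 0;0 .0356 -.0181 0 0;0 .0356 -.0181 0 0;0 .0356 -.0181 0 0;0 .0356 -.0181 0 0;0 .0356 -.0181 0 0' 20; python3 -m jog '0 0 0 0 -7.15;0 0 0 0 -7.15;0 0 0 0 -7.15;0 0 0 0 -7.15;0 0 0 0 -7.15;0 0 0 0 -7.15;0 0 0 0 -7.15;0 0 0 0 -7.15;0 0 0 0 -7.15;0 0 0 0 -7.15'; python3 -m jog '0 0 0 0 -3.9;0 0 0 0 0;0 0 0 0 0'
python3 - <<'E'
from h import *
from plant import robot
s,c,K,T=wrist(robot);cv2.imwrite('pics/w1.png',c[:,:,::-1]);print(s['t'],s['tool_pos'],R.from_rotvec(s['orientation']).as_matrix())
np.savez('w1.npz',K=K,T=T)
E
```

```text
t: 1.03
tool_pos: [0.462, -0.2981, 0.3027]
orientation: [3.109, 0.453, 0.0]
force: [0.2, -0.4, -0.2]
opening: 0.0309
gripper_force: 0.0
t: 1.87
tool_pos: [0.4608, -0.2997, 0.3025]
orientation: [-2.251, -2.191, 0.0]
force: [1.2, 0.1, -0.5]
opening: 0.0005
gripper_force: 0.0
t: 2.12
tool_pos: [0.4609, -0.2997, 0.3026]
orientation: [-2.185, -2.257, 0.0]
force: [-0.8, -0.3, 0.2]
opening: 0.0002
gripper_force: 0.0
2.1167 [ 0.4609 -0.2997  0.3026] [[-0.0324  0.9995 -0.0002]
 [ 0.9995  0.0324  0.0002]
 [ 0.0002 -0.0002 -1.    ]]
```

View pics/w1.png

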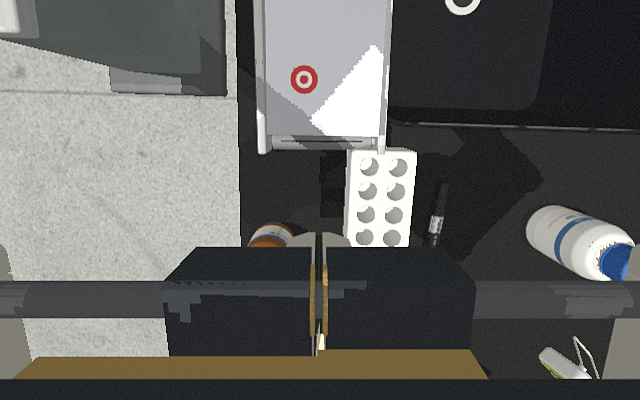

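The wrist view shows the lid's rear edge at v≈137 (u 274–384), the rail ends at (262,152) and (381,150), and the spot at (304,79). The rack's front edge is at v≈150 (u 347–415), and the bottle is near (268,240).

```bash
python3 - <<'E'
from h import *
d=np.load('w1.npz');K,T=d['K'],d['T']
for n,u,v,z in [('rearL',273,137,.09),('rearR',385,136,.09),('spot',304,79,.09),('railL out',258,152,.052),('railR out',386,152,.052),('lidL',265,0,.09),('lidR',387,0,.09),('rack L',347,150,.05),('rackL z.03',347,150,.03),('rackR',417,152,.05),('rack back L',344,245,.05),('bottle',268,232,.105)]:print(n,ray(K,T,(u,v),z))
E
```

```text
rearL [ 0.4211 -0.2519  0.09  ]
rearR [ 0.5149 -0.248   0.09  ]
spot [ 0.4461 -0.205   0.09  ]
railL out [ 0.4019 -0.2687  0.052 ]
railR out [ 0.5243 -0.2647  0.052 ]
lidL [ 0.4148 -0.1485  0.09  ]
lidR [ 0.5085 -0.1455  0.09  ]
rack L [ 0.4871 -0.2642  0.05  ]
rackL z.03 [ 0.4888 -0.266   0.03  ]
rackR [ 0.5545 -0.264   0.05  ]
rack back L [ 0.489  -0.3611  0.05  ]
bottle [ 0.4188 -0.3307  0.105 ]
```

```bash
python3 -m jog '0 .015 .003 .03 0;0 0 0 .03 0;0 0 0 .03 0;0 0 0 .03 0;0 0 0 .02 0;0 0 0 .018 0;0 0 0 0 0;0 0 0 0 0' 20; python3 -m jog '0 .006 0 0 0;0 .006 0 0 0;0 .006 0 0 0;0 .006 0 0 0;0 .006 0 0 0;0 .006 0 0 0;0 .006 0 0 0;0 .006 0 0 0;0 .006 0 0 0;0 .006 0 0 0'
python3 - <<'E'
from h import *
from plant import robot
s,c,K,T=wrist(robot);cv2.imwrite('pics/w2.png',c[:,:,::-1]);print(s['t'],s['tool_pos'],s['force'])
np.savez('w2.npz',K=K,T=T)
E
```

```text
t: 2.83
tool_pos: [0.4627, -0.2842, 0.1439]
orientation: [-2.182, -2.256, 0.001]
force: [-0.1, 0.4, 0.7]
opening: 0.0005
gripper_force: 0.0
t: 3.67
tool_pos: [0.4613, -0.2242, 0.1448]
orientation: [2.182, 2.26, 0.0]
force: [0.3, -1.4, 1.1]
opening: 0.0002
gripper_force: 1.0
3.6667 [ 0.4613 -0.2242  0.1448] [ 0.3351 -1.4374  1.0748]
```

View pics/w2.png

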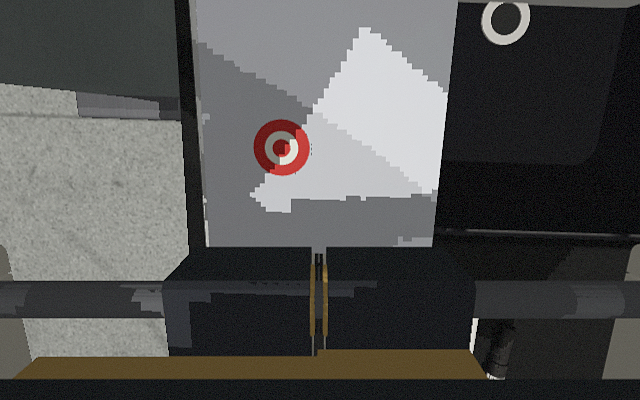

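The lid's rear edge lies on the fingers at v≈247 and the spot is at (282,147). The force is 1.4 N, so the box is rolling. I'll keep pushing.

```bash
python3 -m jog '0 .01 0 0 0;0 .01 0 0 0;0 .01 0 0 0;0 .01 0 0 0;0 .01 0 0 0;0 .01 0 0 0;0 .01 0 0 0;0 .01 0 0 0;0 .01 0 0 0;0 .01 0 0 0'; python3 -m jog '0 .008 0 0 0;0 .006 0 0 0;0 .005 0 0 0;0 .004 0 0 0;0 .003 0 0 0;0 .003 0 0 0;0 .003 0 0 0;0 .003 0 0 0;0 .003 0 0 0;0 .003 0 0 0'
python3 - <<'E'
from h import *
from plant import robot
s,c,K,T=wrist(robot);cv2.imwrite('pics/w3.png',c[:,:,::-1]);print(s['t'],s['tool_pos'],s['force'])
np.savez('w3.npz',K=K,T=T)
E
```

```text
t: 4.55
tool_pos: [0.4576, -0.1237, 0.1446]
orientation: [-2.182, -2.26, 0.0]
force: [0.5, -1.6, -0.6]
opening: 0.0007
gripper_force: 0.5
t: 5.38
tool_pos: [0.4564, -0.0837, 0.1448]
orientation: [2.182, 2.26, -0.0]
force: [0.7, -0.4, -1.1]
opening: 0.0004
gripper_force: 0.5
5.3833 [ 0.4564 -0.0837  0.1448] [ 0.7307 -0.3768 -1.0922]
```

View pics/w3.png

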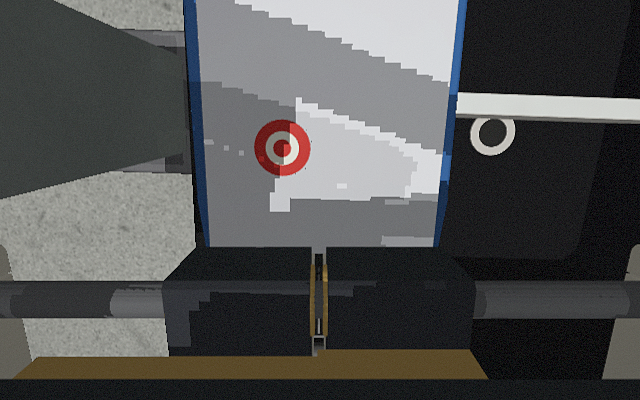

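The box is between the blue cheeks and still touching the fingers, with the spot at (282,148). I'll creep to the stop in small steps and watch the force.

```bash
python3 -m jog '0 .002 0 0 0;0 .002 0 0 0;0 .002 0 0 0;0 .002 0 0 0;0 .002 0 0 0;0 .002 0 0 0'; python3 -m jog '0 .0015 0 0 0;0 .0015 0 0 0;0 .0015 0 0 0;0 .0015 0 0 0'
```

```text
t: 5.93
tool_pos: [0.456, -0.0716, 0.1448]
orientation: [2.182, 2.26, 0.0]
force: [0.4, -1.0, -0.7]
opening: 0.0008
gripper_force: 0.4
t: 6.27
tool_pos: [0.4558, -0.0657, 0.1448]
orientation: [2.182, 2.26, 0.0]
force: [-0.9, -0.8, 0.6]
opening: 0.0004
gripper_force: 0.4
```

```bash
python3 -m jog '0 .001 0 0 0;0 .001 0 0 0;0 .001 0 0 0'; python3 -m jog '0 .001 0 0 0;0 .001 0 0 0';python3 -m jog '0 .001 0 0 0;0 .001 0 0 0'
```

```text
t: 6.52
tool_pos: [0.4557, -0.0627, 0.1448]
orientation: [2.182, 2.26, 0.0]
force: [1.1, -1.4, 0.4]
opening: 0.0003
gripper_force: 0.4
t: 6.68
tool_pos: [0.4556, -0.0609, 0.1448]
orientation: [2.182, 2.26, -0.0]
force: [2.3, -4.3, -0.8]
opening: 0.0005
gripper_force: 2.9
t: 6.85
tool_pos: [0.4564, -0.0601, 0.1454]
orientation: [2.18, 2.257, -0.001]
force: [4.1, -11.6, -0.2]
opening: 0.0003
gripper_force: 5.9
```

It's against the stop. Hold briefly, back off, rise and look.

```bash
python3 -m jog '0 0 0 0 0;0 0 0 0 0;0 0 0 0 0;0 -.003 0 0 0;0 -.01 0 0 0;0 -.02 0 0 0;0 0 0 -.03 0;0 0 0 -.04 0;0 0 0 -.04 0;0 0 0 -.04 0'; python3 -m jog '1 0 0 0 0;1 0 0 0 0'
python3 - <<'E'
from h import *
from plant import robot
s,c,K,T=wrist(robot);print(s['t'],s['tool_pos'],s['force'])
d=robot.read_camera('top')
cv2.imwrite('pics/w4.png',c[:,:,::-1])
b=cv2.resize(d['color'][145:265,200:360,::-1],None,fx=5,fy=5,interpolation=cv2.INTER_CUBIC);cv2.imwrite('pics/t4.png',b)
np.savez('w4.npz',K=K,T=T)
E
```

```text
t: 7.68
tool_pos: [0.4558, -0.0921, 0.2959]
orientation: [-2.181, -2.258, 0.001]
force: [1.2, -1.4, 0.1]
opening: 0.0005
gripper_force: 0.0
t: 7.85
tool_pos: [0.4579, -0.0926, 0.2979]
orientation: [2.179, 2.256, 0.004]
force: [-0.5, 0.6, -0.2]
opening: 0.0094
gripper_force: 0.0
7.85 [ 0.4579 -0.0926  0.2979] [-0.4696  0.6177 -0.1808]
```

View pics/w4.png

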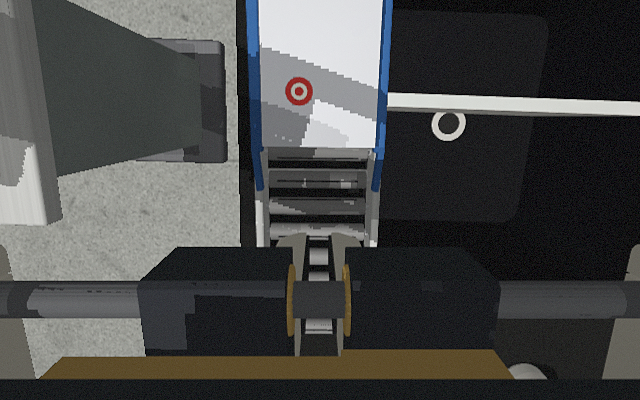

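The box is square between the cheeks, with the spot at (299,91) and the rear lid edge at v≈148. Next, the probe.

```bash
python3 -m jog '1 .0328 .005 -.005 0;1 .0328 .005 0 0;1 .0328 .005 0 0;1 .0328 .005 0 0;1 .0328 .005 0 0;1 .0328 .005 0 0;1 .0328 .005 0 0;1 .0328 .005 0 0;1 0 0 0 0;1 0 0 0 0'
python3 - <<'E'
from h import *
from plant import robot
d=np.load('w4.npz');f=lambda u,v,z:ray(d['K'],d['T'],(u,v),z)
print('spot',f(299,91,.09),'rear',f(260,147,.09),f(379,149,.09))
s,c,K,T=wrist(robot);print(s['t'],s['tool_pos'],s['orientation'],s['opening'])
cv2.imwrite('pics/w5.png',c[:,:,::-1])
np.savez('w5.npz',K=K,T=T)
h=cv2.cvtColor(c,cv2.COLOR_RGB2HSV);m=cv2.inRange(h,(5,150,60),(20,255,255))
cs=cv2.findContours(m,0,2)[0];cs=max(cs,key=cv2.contourArea);print(cv2.boundingRect(cs))
E
```

```text
t: 8.78
tool_pos: [0.4863, 0.173, 0.297]
orientation: [-2.177, -2.262, 0.006]
force: [0.4, -0.0, 0.5]
opening: 0.0841
gripper_force: 0.0
spot [ 0.4405 -0.0079  0.09  ] rear [ 0.4091 -0.0534  0.09  ] [ 0.5081 -0.0517  0.09  ]
8.7833 [0.4863 0.173  0.297 ] [-2.1767 -2.2618  0.0062] 0.08411936095345218
(310, 38, 44, 56)
```

View pics/w5.png

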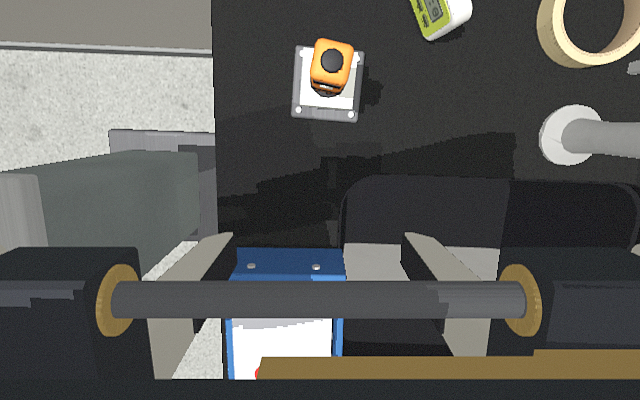

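The probe's handle top spans (310–354, 38–84) and the foot's near corners are (291,116) and (357,122).

```bash
python3 - <<'E'
from h import *
d=np.load('w5.npz');f=lambda u,v,z:ray(d['K'],d['T'],(u,v),z)
print('top c',f(333,60,.16),f(331.5,61,.158))
a=[f(*p,.01) for p in((291,116),(357,122),(364,53),(297,45))]
for x in a:print(x)
print('foot c',np.mean(a,0))
for i,j in((0,1),(3,2),(0,3),(1,2)):
    v=a[j]-a[i];print(np.linalg.norm(v),np.degrees(np.arctan2(v[1],v[0])))
T=d['T'];print(T)
E
```

```text
top c [0.4905 0.2712 0.16  ] [0.4897 0.2709 0.158 ]
[0.454 0.238 0.01 ]
[0.5227 0.2346 0.01  ]
[0.5253 0.3015 0.01  ]
[0.4586 0.3064 0.01  ]
foot c [0.4902 0.2701 0.01  ]
0.06876781710946016 -2.8760431706830984
0.06687230585290849 -4.196351010008302
0.06853020518386645 86.12686404951366
0.06698285561509874 87.74046251550796
[[ 0.9993  0.0379  0.0047  0.4841]
 [ 0.0379 -0.9705 -0.238   0.238 ]
 [-0.0045  0.238  -0.9713  0.3795]
 [ 0.      0.      0.      1.    ]]
```

```bash
python3 -m jog '1 0 0 0 5.4;1 .0325 -.0006 0 0;1 .0325 -.0006 0 0;1 .0325 -.0006 0 0;1 0 0 0 0;1 0 0 .03 0;1 0 0 .03 0;1 0 0 .03 0;1 0 0 .023 0;1 0 0 0 0'
python3 - <<'E'
from h import *
from plant import robot
s,c,K,T=wrist(robot);print(s['t'],s['tool_pos'],R.from_rotvec(s['orientation']).as_matrix(),s['opening'],s['force'])
cv2.imwrite('pics/w6.png',c[:,:,::-1])
E
```

```text
t: 9.67
tool_pos: [0.4882, 0.2659, 0.1799]
orientation: [-2.286, -2.15, 0.017]
force: [-0.6, -0.6, -1.4]
opening: 0.0929
gripper_force: 0.0
9.6667 [0.4882 0.2659 0.1799] [[ 0.0609  0.9981 -0.0101]
 [ 0.9981 -0.0609 -0.0049]
 [-0.0055 -0.0098 -0.9999]] 0.09286213425981944 [-0.6358 -0.5684 -1.3993]
```

```bash
python3 -m jog '1 .004 .002 0 0;1 0 0 0 0;1 0 0 0 0'
python3 - <<'E'
from h import *
from plant import robot
s,c,K,T=wrist(robot);print(s['tool_pos'],R.from_rotvec(s['orientation']).as_matrix())
cv2.imwrite('pics/w6.png',c[:,:,::-1])
E
```

```text
t: 9.97
tool_pos: [0.4951, 0.2735, 0.1892]
orientation: [2.286, 2.153, 0.006]
force: [0.3, -0.4, -0.1]
opening: 0.0932
gripper_force: 0.0
[0.4951 0.2735 0.1892] [[ 0.0595  0.9982  0.0035]
 [ 0.9982 -0.0595  0.0015]
 [ 0.0017  0.0034 -1.    ]]
```

View pics/w6.png

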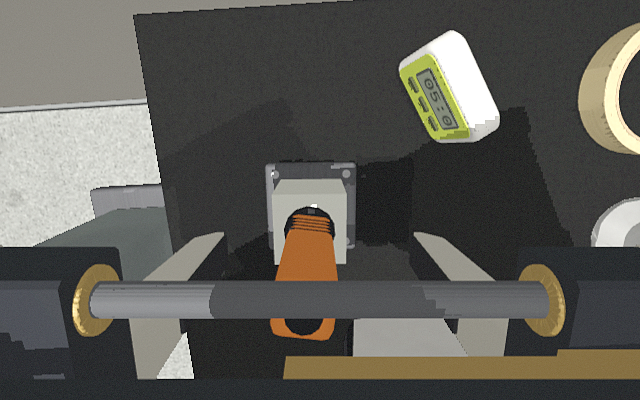

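The handle sits between the open fingers at u≈305, against a tool centre of 318, so it's about 5 mm off centre. I'll let the arm settle and check.

```bash
python3 -m jog '1 0 0 0 0;1 0 0 0 0;1 0 0 0 0;1 0 0 0 0'
```

```text
t: 10.35
tool_pos: [0.4937, 0.2732, 0.187]
orientation: [2.286, 2.155, 0.0]
force: [0.5, 0.7, 1.0]
opening: 0.0931
gripper_force: 0.0
```

```bash
python3 -m jog '1 -.0025 -.0036 .002 0;1 0 0 0 0;1 0 0 0 0;0 0 0 0 0;0 0 0 0 0;0 0 0 0 0;0 0 0 0 0;0 0 0 0 0;0 0 0 0 0;0 0 0 0 0' 25;python3 -m jog '0 0 0 0 0;0 0 0 0 0;0 0 0 0 0;0 0 0 0 0'
```

```text
t: 11.18
tool_pos: [0.4899, 0.2708, 0.1847]
orientation: [-2.286, -2.155, -0.0]
force: [0.3, -0.3, 0.3]
opening: 0.0509
gripper_force: 0.0
t: 11.52
tool_pos: [0.4899, 0.2709, 0.1847]
orientation: [-2.286, -2.155, 0.0]
force: [0.2, -0.2, 0.2]
opening: 0.0251
gripper_force: 23.6
```

```bash
python3 -m jog '0 0 0 -.005 0;0 0 0 -.012 0;0 0 0 -.015 0;0 0 0 -.015 0;0 0 0 -.018 0;0 0 0 -.018 0;0 0 0 -.018 0;0 0 0 -.012 0;0 0 0 -.005 0;0 0 0 0 0'
python3 -m jog '0 -.015 -.0017 0 0;0 -.03 -.0035 0 0;0 -.03 -.0035 0 0;0 -.03 -.0035 0 0;0 -.03 -.0035 0 0;0 -.03 -.0035 0 0;0 -.03 -.0035 0 0;0 -.03 -.0035 0 0;0 -.03 -.0035 0 0;0 -.015 -.0017 0 0'
python3 -m jog '0 -.0085 -.001 0 0;0 -.003 0 0 0;0 0 0 0 0;0 0 0 0 0;0 0 0 0 0;0 0 0 0 0'
python3 - <<'E'
from h import *
from plant import robot
s,c,K,T=wrist(robot);print(s['t'],s['tool_pos'],R.from_rotvec(s['orientation']).as_matrix(),s['force'])
cv2.imwrite('pics/w7.png',c[:,:,::-1]);np.savez('w7.npz',K=K,T=T)
E
```

```text
t: 12.35
tool_pos: [0.4905, 0.2711, 0.3047]
orientation: [2.286, 2.154, 0.005]
force: [-0.1, -0.6, -1.9]
opening: 0.025
gripper_force: 23.6
t: 13.18
tool_pos: [0.4414, 0.0007, 0.3014]
orientation: [-2.287, -2.152, 0.003]
force: [-0.7, 0.4, -1.8]
opening: 0.0248
gripper_force: 23.6
t: 13.68
tool_pos: [0.441, -0.0074, 0.3026]
orientation: [-2.285, -2.156, -0.0]
force: [0.4, 0.1, -2.0]
opening: 0.0251
gripper_force: 23.6
13.6833 [ 0.441  -0.0074  0.3026] [[ 0.0578  0.9983 -0.0003]
 [ 0.9983 -0.0578  0.0003]
 [ 0.0003 -0.0003 -1.    ]] [ 0.3551  0.1382 -2.036 ]
```

View pics/w7.png

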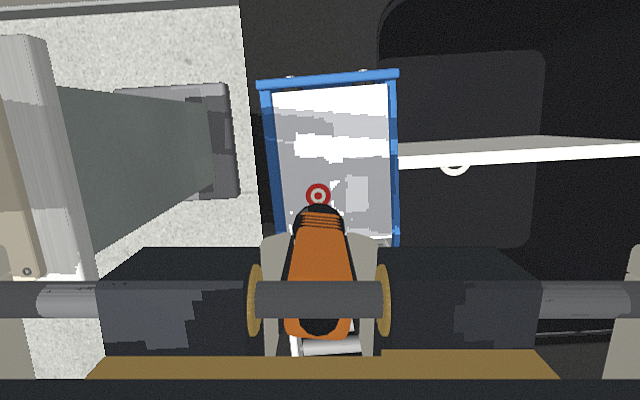

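The spot is at (318,194), the collar's far edge peaks at (320,205), and the box is up against the blue end stop. I'll compute the offset.

```bash
python3 - <<'E'
from h import *
d=np.load('w7.npz');K,T=d['K'],d['T'];f=lambda u,v,z:ray(K,T,(u,v),z)
print('spot',f(318,194,.09),'front lid',f(272,94,.09),f(388,85,.09),'stop near face',f(262,88,.078),f(398,78,.078))
# collar far edge implied y, bottom/top of collar
for dz in(.1207,.1147):print(f(320,204.5,.3026-dz)-[.441,-.0074,0])
E
```

```text
spot [ 0.4405 -0.0071  0.09  ] front lid [0.408  0.0784 0.09  ] [0.5025 0.0798 0.09  ] stop near face [0.3985 0.0845 0.078 ] [0.5132 0.0858 0.078 ]
[0.0016 0.0138 0.1819]
[0.0017 0.0153 0.1879]
```

```bash
python3 -m jog '0 0 -.001 .008 0;0 0 0 .01 0;0 0 0 .01 0;0 0 0 .008 0;0 0 0 .004 0;0 0 0 0 0;0 0 0 0 0;0 0 0 0 0'; python3 -m jog '0 0 0 .002 0;0 0 0 .002 0;0 0 0 .002 0;0 0 0 .001 0;0 0 0 0 0;0 0 0 0 0'; python3 -m jog '0 0 0 .001 0;0 0 0 .001 0;0 0 0 .001 0;0 0 0 0 0;0 0 0 0 0;0 0 0 0 0'
```

```text
t: 14.4
tool_pos: [0.4401, -0.0083, 0.2631]
orientation: [2.286, 2.154, 0.001]
force: [-0.3, 0.4, -1.1]
opening: 0.0247
gripper_force: 23.6
t: 14.9
tool_pos: [0.4399, -0.0082, 0.2557]
orientation: [-2.286, -2.155, 0.0]
force: [0.9, 0.1, -1.3]
opening: 0.0251
gripper_force: 23.6
t: 15.4
tool_pos: [0.44, -0.0082, 0.2529]
orientation: [2.286, 2.155, 0.0]
force: [-0.6, 0.1, 0.3]
opening: 0.0253
gripper_force: 23.6
```

```bash
python3 -m jog '0 0 0 .001 0;0 0 0 .001 0;0 0 0 .001 0;0 0 0 .001 0;0 0 0 0 0;0 0 0 0 0;0 0 0 0 0'
python3 - <<'E'
from h import *
from plant import robot
F=[]
for i in range(8):
    s,c,K,T=wrist(robot);F.append(s['force'])
print(s['t'],s['tool_pos'],np.mean(F,0),s['gripper_force'],s['dq'])
cv2.imwrite('pics/w8.png',c[:,:,::-1]);np.savez('w8.npz',K=K,T=T)
E
```

```text
t: 15.98
tool_pos: [0.44, -0.0082, 0.2489]
orientation: [2.286, 2.155, 0.0]
force: [-0.5, -0.4, 1.7]
opening: 0.0254
gripper_force: 23.6
16.3333 [ 0.44   -0.0082  0.2488] [-0.0806 -0.0523  1.7888] 23.600809201598167 [ 0.0009  0.0011 -0.0021  0.0002 -0.0004  0.0001]
```

View pics/w8.png

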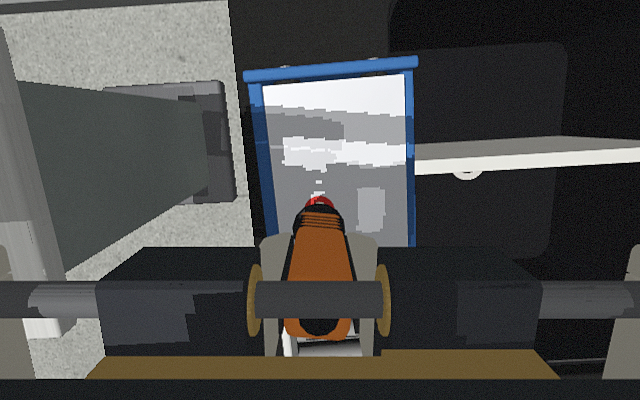

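The red rim shows symmetrically at (320,200) around the probe. The net contact force is about 3.1 N, so the tip is roughly half way in. I'll hold and hand in.

```bash
python3 -m jog '0 0 0 0 0;0 0 0 0 0;0 0 0 0 0;0 0 0 0 0;0 0 0 0 0;0 0 0 0 0;0 0 0 0 0'; python3 -c "
from plant import robot
print(robot.close_job())"
```

```text
t: 16.97
tool_pos: [0.4399, -0.0082, 0.2488]
orientation: [2.286, 2.155, 0.0]
force: [0.5, -0.1, 1.4]
opening: 0.0251
gripper_force: 23.6
the job is handed in; nothing more can be done
None
```

I handed the job in at about 17 s, but it returned no verdict: the box is against the end stop and the upright probe is held on the spot at about 3 N (estimated from wrist force), roughly half way in.

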